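Dispense the walnuts and ease the spout lid shut

TASK

Push the white dish under the dispenser's spout, sliding it on the worktop, then press the red lever right down so that the spout lid swings fully open and all the walnuts roll into the dish, and let the lever up slowly under your fingers so that the lid closes completely without slamming. Only push and press: do not lift or tip the dish, do not touch the walnuts, and leave the mug, the timer and the spice jar where they stand.

Things in the scene. Friction and masses are not known exactly. Their poses are not given: they have to be found in the camera images.
- dish: White round ceramic dish, open on top, 153 mm across its rim (135 mm across the foot), 60 mm high, wall 4.5 mm, 0.45 kg; it slides on the worktop when its side is pushed. Origin: centre of its underside, z up.
- dispenser: White sheet-metal walnut dispenser with a wooden cap, screwed down by a 140 mm wide foot plate; body 94 mm wide, 300 mm high. Origin: on the worktop under it; its spout faces its own -x (towards the robot), y to the left. The spout's lip is at x = -122 mm, its underside 120 mm above the worktop; plate and legs begin at x = -45 mm, so the dish fits under the lip. Red lever on its right (-y).
- dish_place (a point): Point on the worktop where the centre of the dish belongs, within 25 mm: under the falling walnuts, 165 mm in front of the dispenser's origin.
- paddle_top (a point): Centre of the upper face of the lever's red paddle (32 mm fore-aft by 50 mm wide), pressed from above. At rest 237 mm above the worktop, its face rising to the front by 0.28 rad; fully down 135 mm high, falling to the front by 0.28 rad; it goes almost straight down. It is 125 mm right of the dispenser's middle, 78 mm from its side; a shelf post stands 80 mm or more behind it. Free above.
- lever_pivot (a point): Point on the lever's pivot axis (parallel to the dispenser's y), in the middle plane of the paddle, 192 mm above the worktop. The paddle moves on an arc of 185 mm radius about it.
- lever (a joint): Lever angle: 0 at rest (up), 0.56 rad at its lower stop. A spring pushes it up: about 3 N on the paddle to start, about 5 N just before the stop; more force at the stop does nothing.
- spout_lid (a joint): Angle of the wooden lid (80 mm wide, 62 mm high) hinged at the top of the spout and pulled by the lever through a crank pin: 0 shut, about 1.09 rad with the lever at its stop (about 1.95 times the lever angle). If the paddle is let go the lid slams shut at over 10 rad/s; under a hand rising at 30 to 50 mm/s it closes gently.
- lid_edge (a point): Middle of the lid's lower edge, on the lip when shut (131 mm above the worktop); it swings forward and up to about 175 mm height when open.
- walnut_1: One of six brown walnuts, a ball of 37 mm diameter, 12 g, loose in the spout behind the lid (front row). Origin: its centre.
- walnut_2: One of six brown walnuts, a ball of 37 mm diameter, 12 g, loose in the spout behind the lid (front row). Origin: its centre.
- walnut_3: One of six brown walnuts, a ball of 37 mm diameter, 12 g, loose in the spout behind the lid (middle row). Origin: its centre.
- walnut_4: One of six brown walnuts, a ball of 37 mm diameter, 12 g, loose in the spout behind the lid (middle row). Origin: its centre.
- walnut_5: One of six brown walnuts, a ball of 37 mm diameter, 12 g, loose in the spout behind the lid (back row). Origin: its centre.
- walnut_6: One of six brown walnuts, a ball of 37 mm diameter, 12 g, loose in the spout behind the lid (back row). Origin: its centre.
- mug: White mug, 82 mm wide, 91 mm high, handle on its own -y side; origin at the centre of its underside. Stands left of the dispenser, to be left alone.
- timer: Red and white wind-up kitchen timer, 61 mm across, 58 mm high; origin at the centre of its underside. Stands right of the lever, to be left alone.
- pepper_jar: Small spice jar with a dark cap, 44 mm across, 96 mm high; origin at the centre of its underside. Stands on the right, to be left alone.

How it is judged:
By the outcome, as a careful person would: the job done as asked, in the order asked, and still so for the second after the job is handed in, with the robot touching nothing.
It also fails if it takes over 58 s, if anything falls off the work surface, if the arm or the gripper's body presses on something with over 40 N, if the wrist force passes 120 N, or if a joint passes its speed limit or range.

ROBOT

A 6-joint arm with a two-finger parallel gripper is mounted at the origin on a cart in front of the work surface, level with it; the furniture and walls round the work are solid. World frame = base frame: x ahead of the robot, y to its left, z up, the work surface at z = 0. Lengths are in m, angles in degrees, forces in N, time in s.
With the tool pointing down it reaches from about 0.325 to 0.75 m from the base axis. Payload 7.6 kg.
Tool frame: the origin (TCP) lies midway between the tips of the shut fingers; the grasp point (between the pads) lies 19 mm behind it; z points along the fingers, y is the line along which they close (so a half turn about z gives the same grasp; the last joint's range is limited). The gripper opens to 85 mm and grips with 20 to 120 N. Pads are 22 mm wide; open, the fingers measure 114 mm over their backs; the gripper's body (76 mm by 85 mm) begins 54 mm behind the grasp point. The pads swing forward as they close: fully open they stand 13 mm farther back than shut.
Start: joints at [72.004, 2.991, 80.254, -0, 96.75, -4.028], TCP at [0.127, 0.509, 0.231] pointing down, gripper open.
Joint ranges: [-166.34, 166.34], [-52.06, 124.39], [6.96, 135.62], [-60.46, 240.46], [14.63, 156.25], [-167.68, 167.68]. Speed limits (degrees/s): [147.25, 147.25, 172.46, 180, 180, 180].

INTERFACE

Orientations are given as [roll, pitch, yaw] about the fixed x, y, z axes, in that order (R = Rz(yaw) Ry(pitch) Rx(roll)).
In Python, from plant import env gives the robot as it stands. The module is installed in compiled form; this text tells all that it offers.
- The arm moves only by the tool servo_tool, never from a script. Its argument "steps" is a list of rows, each an object of numbers: "wx", "wy", "wz": the turn, a rotation vector about the tool's x, y, z in rad; "x", "y", "z": the shift along the tool's x, y, z in cm; "jaw": the opening, from -1 (shut) to 1 (fully open). In form: [{"wx": .., "wy": .., "wz": .., "x": .., "y": .., "z": .., "jaw": ..}, ...]. A call has 1 to 5 rows; each row is the pose to reach, as a shift and turn from the pose commanded when the call began, along the tool's axes at that moment; what a row does not reach only later rows make up. A row lasts 1/12 s, in which the tool goes at most 41.7 mm and 7.16 degrees, less where a joint would pass 70% of its speed; a pose out of reach is approached as far as the arm can. A call with a gripper value outside its range is refused whole. The fingers move at their own pace and stop on an object; "squeeze" is the grip in N (left out, the last holds). Time passes only in rows, so rows that repeat a pose let the fingers close. It gives the time, the measured TCP pose, the force, the opening and the grip force at its end, in the units of the state.
- env.sense(): the state, without advancing time (a new reading comes with each control period).
- env.read_camera(name): name is "scene" or "top" or "wrist"; returns a dict with "img" (480x640x3 uint8, red, green, blue), "intrinsics" (3x3 intrinsics, pixels), "extrinsics" (4x4, takes a point from camera to world coordinates). Camera axes: x right, y down, z forward; pixel columns grow to the right and rows downward; lengths in m; the calibration is good to about 2 mm. A picture is of the moment at which its call begins. There is no depth.
- env.finish_job(): hands the job in; it is judged then, once.
Trained networks look in the newest picture that a camera, given by its name, has taken for a name from the list of things; names that differ only in an ending like _2 or _b are one class to them, and where a whole thing is asked for, a point or a joint stands for the part that bears it (a point fixed in the world has none). Each returns a list of dicts, best first, with "score" (0 to 1); they miss things now and then, are a little off and sometimes report something else, mostly with a low value. They report only what shows in the picture. A call takes as long as a camera call.
- env.regions_of(query, camera): "pixels" (480x640 bool, what is visible of it) and "xy" ([column, row] in pixels, amid what is visible of it).
The state is a dict: "time_s": time; "joint_positions": joint angles; "joint_velocities": joint speeds; "joint_torque": joint torques, N m; "ee_pos": TCP position; "orientation": TCP orientation; "wrist_force": force on the tool from outside, world axes, zero at the start; "torque": the same for the moment, N m; "opening": finger opening in m; "gripper_force": force on a finger pad.
Only numpy, scipy, OpenCV 4.12 (cv2) and the standard library are available. Lean on these libraries where they do the work, as an engineer would, in place of code of your own. Each camera call takes 0.05 s, during which the arm holds its last target. There are 200 camera calls.

## Working session

There is one attempt and no reset: what is moved stays moved. The work goes in short steps, Python scripts to look and compute and a tool call to move; the robot and the scene stay as the last step left them, time stands still between calls to the robot, and variables do not carry over. Pictures are saved under pics/ and viewed, at most 10 in all, crops included, and the job is handed in when it is done.

Besides the shell and the picture viewer there is one more tool, called after "Call:" as a command line: name --argument value ..., lists and objects as JSON in quotes. servo_tool: Moves the arm, as the interface text tells. Its arguments: {"type":"object","properties":{"steps":{"type":"array","items":{"type":"object","properties":{"wx":{"type":"number"},"wy":{"type":"number"},"wz":{"type":"number"},"x":{"type":"number"},"y":{"type":"number"},"z":{"type":"number"},"jaw":{"type":"number"}}}},"squeeze":{"type":"number"}},"required":["steps"]}

```bash
mkdir -p pics; cat > h.py <<'E'
import numpy as np, cv2
from plant import env
def ray(c,uv):
    K=np.array(c["intrinsics"]);T=np.array(c["extrinsics"])
    d=T[:3,:3]@np.linalg.solve(K,[uv[0],uv[1],1.]);return T[:3,3],d
def atz(c,uv,z):
    o,d=ray(c,uv);return (o+d*(z-o[2])/d[2]).round(4)
def proj(c,p):
    T=np.linalg.inv(np.array(c["extrinsics"]));q=np.array(c["intrinsics"])@(T[:3,:3]@np.array(p)+T[:3,3]);return (q[:2]/q[2]).round(1)
E
python3 - <<'E'
from h import *
for n in ["scene","top"]:
    c=env.read_camera(n);cv2.imwrite(f"pics/{n}0.png",c["img"][:,:,::-1])
    print(n,np.array(c["extrinsics"]).round(3).tolist())
    for q in ["dish","dispenser","paddle_top","lid_edge","mug","timer","pepper_jar","walnut_1"]:
        for r in env.regions_of(q,n)[:2]:
            m=r["pixels"];v,u=np.nonzero(m)
            print(q,round(r["score"],2),np.round(r["xy"]),u.min(),u.max(),v.min(),v.max(),m.sum())
s=env.sense();print(s["time_s"],s["ee_pos"],s["orientation"],s["opening"])
E
```

```text
scene [[0.714, -0.527, 0.462, -0.013], [-0.701, -0.528, 0.48, -0.578], [-0.01, -0.666, -0.746, 1.143], [0.0, 0.0, 0.0, 1.0]]
dish 0.78 [219. 226.] 193 244 202 250 2088
dispenser 0.89 [285. 193.] 247 325 139 238 4724
paddle_top 0.82 [262. 200.] 247 303 187 226 463
mug 0.54 [258. 167.] 247 272 160 181 148
timer 0.97 [356. 341.] 345 367 329 354 495
pepper_jar 0.96 [408. 332.] 396 417 313 346 544
top [[-0.038, -0.971, 0.234, 0.272], [-0.999, 0.039, -0.003, 0.058], [-0.006, -0.234, -0.972, 1.494], [0.0, 0.0, 0.0, 1.0]]
dish 0.91 [212. 292.] 184 241 265 321 2611
dispenser 0.72 [254. 227.] 219 298 185 287 4060
paddle_top 0.72 [282. 276.] 263 298 208 287 441
paddle_top 0.62 [413. 285.] 402 423 272 293 372
lid_edge 0.9 [247. 249.] 229 267 233 258 289
mug 0.88 [195. 208.] 180 215 193 232 1039
timer 0.84 [411. 282.] 402 423 272 293 371
timer 0.69 [256. 219.] 250 260 218 221 38
walnut_1 0.57 [256. 223.] 250 260 218 222 43
walnut_1 0.53 [238. 219.] 234 244 217 221 41
0.9 [0.12671139 0.50949224 0.23133723] [1.79994173e+02 1.86786083e-04 1.66028796e+02] 0.08553625303270097
```

```bash
python3 - <<'E'
import cv2,numpy as np
a=cv2.imread("pics/top0.png")[130:360,130:450];b=cv2.imread("pics/scene0.png")[120:380,170:450]
cv2.imwrite("pics/c1.png",cv2.resize(a,None,fx=2.5,fy=2.5,interpolation=2))
cv2.imwrite("pics/c2.png",cv2.resize(b,None,fx=2.3,fy=2.3,interpolation=2))
E
```

```text
(no output)
```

View pics/c1.png

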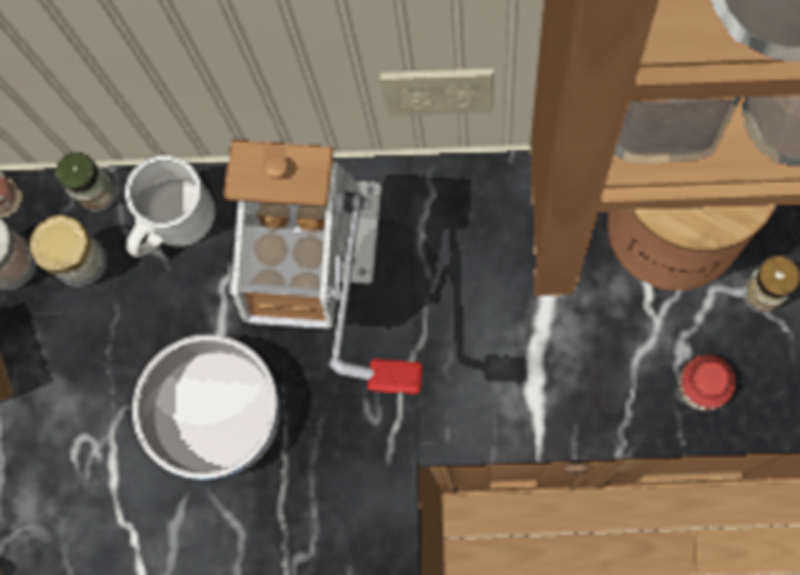

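View pics/c2.png

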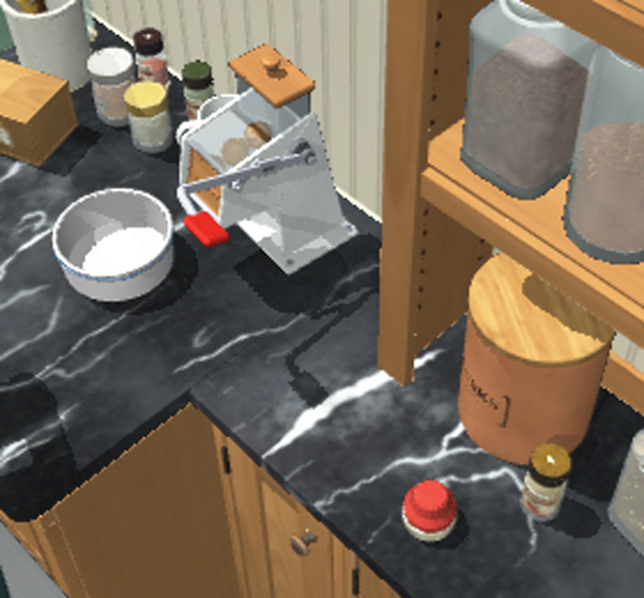

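The top view shows the dish at about (212, 292), the red paddle at about (288, 280), the dispenser at (241, 215) and the timer at (413, 282). In the scene view the paddle is at about (260, 219). The wooden counter edge is front right.

```bash
python3 - <<'E'
from h import *
from scipy.optimize import least_squares
C={n:env.read_camera(n) for n in["top","scene"]}
box={"top":(270,265,310,297),"scene":(245,205,275,232)}
uv={}
for n,c in C.items():
    x0,y0,x1,y1=box[n];im=c["img"][y0:y1,x0:x1].astype(int)
    m=((im[...,0]>110)&(im[...,1]<70)&(im[...,2]<70)).astype(np.uint8);v,u=np.nonzero(m);print(n,m.sum())
    uv[n]=np.array([u.mean()+x0,v.mean()+y0]);print(uv[n],cv2.minAreaRect(np.c_[u+x0,v+y0].astype(np.float32)))
    print("paddle@.235",atz(c,uv[n],.235))
r=least_squares(lambda p:np.r_[proj(C["top"],p)-uv["top"],proj(C["scene"],p)-uv["scene"]],[.5,0,.2],diff_step=1e-2);print("paddle tri",r.x,r.fun)
t=C["top"]
f=lambda a,b,z:print((a,b),z,atz(t,(130+(a+.5)/2.5-.5,130+(b+.5)/2.5-.5),z))
print("cap front/back");f(225,200,.29);f(327,203,.29);f(233,142,.3);f(332,148,.3)
print("lip z.13");f(236,318,.13);f(332,326,.13)
print("paddle edges");f(372,361,.235);f(422,363,.235);f(368,389,.24);f(419,393,.24)
print("plate z=.003");f(380,182,.003);f(370,282,.003);f(345,280,.003)
for n,c in C.items():
    for q,h in [("dish",.06),("mug",.09),("timer",.03),("pepper_jar",.09)]:
        R=env.regions_of(q,n)
        if R:
            v,u=np.nonzero(R[0]["pixels"]);pts=np.c_[u,v].astype(np.float32);hull=cv2.convexHull(pts)[:,0]
            w=np.array([atz(c,p,h) for p in hull]);print(n,q,cv2.minEnclosingCircle(w[:,:2].astype(np.float32)))
E
```

```text
top 252
[287.81349206 280.13888889] ((287.5609130859375, 280.1471862792969), (20.80413818359375, 12.895715713500977), 4.085616588592529)
paddle@.235 [0.4729 0.1374 0.235 ]
scene 169
[259.12426036 219.12426036] ((259.0, 219.0), (18.384775161743164, 9.899494171142578), 45.0)
paddle@.235 [0.4738 0.1355 0.235 ]
paddle tri [0.42431994 0.         0.37446789] [61.18650794  9.96111111 17.07573964  0.17573964]
cap front/back
(225, 200) 0.29 [0.6378 0.2904 0.29  ]
(327, 203) 0.29 [0.631  0.1943 0.29  ]
(233, 142) 0.3 [0.6916 0.2812 0.3   ]
(332, 148) 0.3 [0.6818 0.1878 0.3   ]
lip z.13
(236, 318) 0.13 [0.5575 0.309  0.13  ]
(332, 326) 0.13 [0.545  0.2088 0.13  ]
paddle edges
(372, 361) 0.235 [0.4884 0.1593 0.235 ]
(422, 363) 0.235 [0.4845 0.1116 0.235 ]
(368, 389) 0.24 [0.4608 0.1633 0.24  ]
(419, 393) 0.24 [0.4551 0.115  0.24  ]
plate z=.003
(380, 182) 0.003 [0.7397 0.1646 0.003 ]
(370, 282) 0.003 [0.6202 0.1786 0.003 ]
(345, 280) 0.003 [0.6237 0.2073 0.003 ]
top dish ((0.475295752286911, 0.3524545431137085), 0.08044301718473434)
top mug ((0.6917696595191956, 0.39854395389556885), 0.059226639568805695)
top timer ((0.4856500029563904, -0.19420000910758972), 0.030410761013627052)
top pepper_jar ((0.5785499811172485, -0.26205000281333923), 0.03355035185813904)
scene dish ((0.4679499864578247, 0.33934998512268066), 0.09933741390705109)
scene mug ((0.6964000463485718, 0.41909998655319214), 0.047469183802604675)
scene timer ((0.4873369336128235, -0.19730372726917267), 0.035717446357011795)
scene pepper_jar ((0.5707499980926514, -0.28200000524520874), 0.047350939363241196)
```

```bash
cp pics/top0.png pics/full.png; python3 - <<'E'
from h import *
s=env.sense();p=np.array(s["ee_pos"])
from scipy.spatial.transform import Rotation as R
Rm=R.from_euler("xyz",s["orientation"],degrees=True).as_matrix()
print("rows cm", (Rm.T@(np.array([.440,.446,.23])-p)*100).round(1))
c=env.read_camera("top");print(atz(c,(212.3,292.9),.06))
E
```

```text
rows cm [-31.9   1.4   0.1]
[0.4741 0.3534 0.06  ]
```

View pics/full.png

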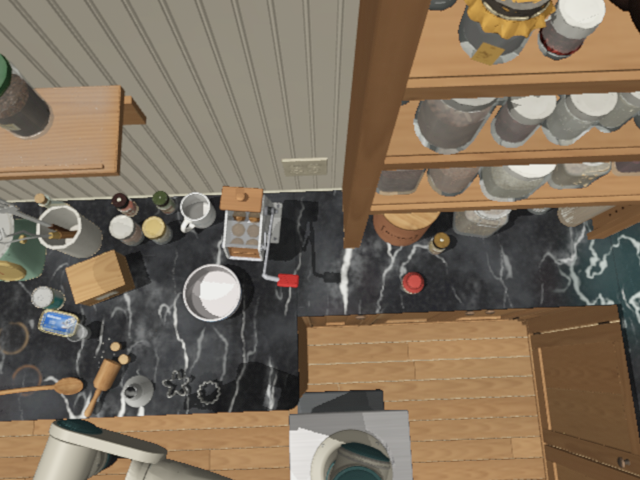

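The full top view shows the arm at bottom left and a wooden box at (100, 278), whose right edge is at column 132. A small funnel stands at (138, 390), and the area around (177, 306) behind the dish is free. I'll rise first, then move over.

Call:
servo_tool --steps '[{"z": -4,"wz": 0.12,"jaw": 1},{"x": -3,"z": -7,"wz": 0.24,"jaw": 1},{"x": -6.5,"z": -8,"wz": 0.36,"jaw": 1},{"x": -10,"z": -8,"wz": 0.48,"jaw": 1},{"x": -14,"y": 0.5,"z": -8,"wz": 0.6,"jaw": 1}]'

```text
invalid input at $.steps[0]: expected keys wx, wy, wz, x, y, z, jaw
```

```bash
cat > to.py <<'E'
import sys
from h import *
from scipy.spatial.transform import Rotation as R
s=env.sense();p=np.array(s["ee_pos"]);Q=R.from_euler("xyz",s["orientation"],degrees=True)
x,y,z,yaw=map(float,sys.argv[1:5])
print(round(s["time_s"],2),p.round(4),np.round(s["orientation"],1),np.round(s["wrist_force"],1))
print("cm",(Q.as_matrix().T@(np.array([x,y,z])-p)*100).round(2),"rot",(Q.inv()*R.from_euler("xyz",[180,0,yaw],degrees=True)).as_rotvec().round(3))
E
python3 to.py .440 .446 .15 110.5
```

```text
1.45 [0.1267 0.5095 0.2313] [180.  -0. 166.] [ 0.8 -0.9 -0.1]
cm [-31.93   1.4    8.13] rot [ 0.    -0.     0.969]
```

Call:
servo_tool --steps '[{"wx": 0,"wy": 0,"wz": 0.12,"x": 0,"y": 0,"z": -4,"jaw": 1},{"wx": 0,"wy": 0,"wz": 0.24,"x": -3,"y": 0,"z": -7,"jaw": 1},{"wx": 0,"wy": 0,"wz": 0.36,"x": -6.5,"y": 0,"z": -8,"jaw": 1},{"wx": 0,"wy": 0,"wz": 0.48,"x": -10,"y": 0,"z": -8,"jaw": 1},{"wx": 0,"wy": 0,"wz": 0.6,"x": -14,"y": 0.5,"z": -8,"jaw": 1}]'

```text
time_s: 1.87
ee_pos: [0.2646, 0.4803, 0.3133]
orientation: [179.8, -0.1, 131.4]
wrist_force: [-0.7, 1.4, -1.1]
opening: 0.0851
gripper_force: 0.0
```

```bash
python3 to.py .440 .446 .2 110.5
```

```text
1.87 [0.2646 0.4803 0.3133] [ 1.798e+02 -1.000e-01  1.314e+02] [-0.7  1.4 -1.1]
cm [-14.18  10.85  11.35] rot [ 0.003 -0.002  0.365]
```

Call:
servo_tool --steps '[{"wx": 0,"wy": 0,"wz": 0.1,"x": -3,"y": 2.3,"z": 0,"jaw": 1},{"wx": 0,"wy": 0,"wz": 0.2,"x": -6,"y": 4.6,"z": 1,"jaw": 1},{"wx": 0,"wy": 0,"wz": 0.3,"x": -9,"y": 6.9,"z": 4,"jaw": 1},{"wx": 0,"wy": 0,"wz": 0.365,"x": -12,"y": 9.2,"z": 7,"jaw": 1},{"wx": 0,"wy": 0,"wz": 0.365,"x": -14.2,"y": 10.9,"z": 10.5,"jaw": 1}]'

```text
time_s: 2.28
ee_pos: [0.4317, 0.4482, 0.2184]
orientation: [179.8, -0.1, 110.5]
wrist_force: [1.1, 0.0, 0.5]
opening: 0.0851
gripper_force: 0.0
```

```bash
python3 to.py .440 .446 .018 110.5; python3 - <<'E'
from h import *
c=env.read_camera("wrist");cv2.imwrite("pics/w1.png",c["img"][:,:,::-1])
E
```

```text
2.28 [0.4317 0.4482 0.2184] [ 1.798e+02 -1.000e-01  1.105e+02] [1.1 0.  0.5]
cm [-0.52  0.64 20.04] rot [ 0.003 -0.001 -0.001]
```

View pics/w1.png

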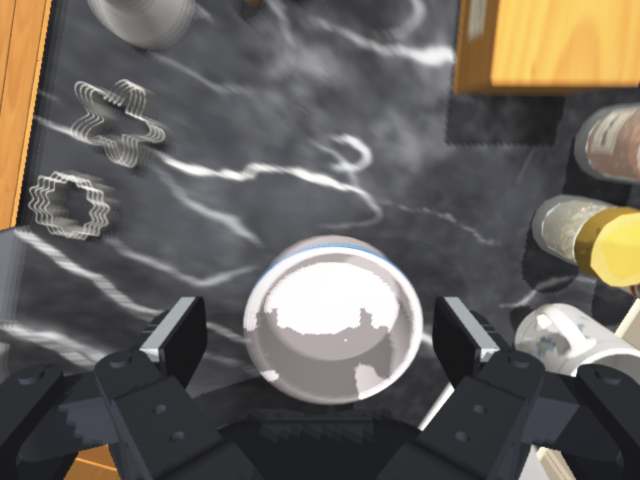

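The wrist view shows the dish centred between the fingers at about (333, 325), and clear worktop on the side away from the push. Now to descend.

Call:
servo_tool --steps '[{"wx": 0,"wy": 0,"wz": 0,"x": 0,"y": 0.6,"z": 4,"jaw": 1},{"wx": 0,"wy": 0,"wz": 0,"x": 0,"y": 0.6,"z": 8,"jaw": 1},{"wx": 0,"wy": 0,"wz": 0,"x": 0,"y": 0.6,"z": 12,"jaw": 1},{"wx": 0,"wy": 0,"wz": 0,"x": 0,"y": 0.6,"z": 16,"jaw": 1},{"wx": 0,"wy": 0,"wz": 0,"x": 0,"y": 0.6,"z": 19.5,"jaw": 1}]'

```text
time_s: 2.75
ee_pos: [0.4341, 0.4503, 0.0204]
orientation: [-179.9, 0.0, 110.7]
wrist_force: [0.4, 0.4, -0.7]
opening: 0.0856
gripper_force: 0.0
```

```bash
python3 to.py .482 .332 .02 110.5; python3 - <<'E'
from h import *
for n in ("wrist","top"):
    c=env.read_camera(n)
    for r in env.regions_of("dish",n)[:1]:
        v,u=np.nonzero(r["pixels"]);w=np.array([atz(c,p,.06) for p in cv2.convexHull(np.c_[u,v].astype(np.float32))[:,0]]);print(n,r["score"],cv2.minEnclosingCircle(w[:,:2].astype(np.float32)))
E
```

```text
2.75 [0.4341 0.4503 0.0204] [-179.9    0.   110.7] [ 0.4  0.4 -0.7]
cm [-12.76   0.29   0.05] rot [-0.002  0.001  0.004]
wrist 0.91 ((0.44304999709129333, 0.4341999888420105), 0.03896338865160942)
```

Call:
servo_tool --steps '[{"wx": 0,"wy": 0,"wz": 0,"x": -1.2,"y": 0.1,"z": 0,"jaw": 1},{"wx": 0,"wy": 0,"wz": 0,"x": -2.0,"y": 0.2,"z": 0,"jaw": 1},{"wx": 0,"wy": 0,"wz": 0,"x": -2.6,"y": 0.3,"z": 0,"jaw": 1},{"wx": 0,"wy": 0,"wz": 0,"x": -3.2,"y": 0.3,"z": 0,"jaw": 1},{"wx": 0,"wy": 0,"wz": 0,"x": -3.8,"y": 0.3,"z": 0,"jaw": 1}]'

```text
time_s: 3.37
ee_pos: [0.4523, 0.4169, 0.0253]
orientation: [179.8, -0.1, 110.7]
wrist_force: [-0.4, 4.6, 2.4]
opening: 0.0853
gripper_force: 1.8
```

Call:
servo_tool --steps '[{"wx": 0,"wy": 0,"wz": 0,"x": -0.7,"y": 0,"z": 0,"jaw": 1},{"wx": 0,"wy": 0,"wz": 0,"x": -1.4,"y": 0,"z": 0,"jaw": 1},{"wx": 0,"wy": 0,"wz": 0,"x": -2.1,"y": 0,"z": 0,"jaw": 1},{"wx": 0,"wy": 0,"wz": 0,"x": -2.8,"y": 0,"z": 0,"jaw": 1},{"wx": 0,"wy": 0,"wz": 0,"x": -3.5,"y": 0,"z": 0,"jaw": 1}]'

```text
time_s: 3.78
ee_pos: [0.4636, 0.3832, 0.0233]
orientation: [-180.0, -0.0, 110.7]
wrist_force: [-1.0, 3.6, 3.2]
opening: 0.0855
gripper_force: 2.3
```

```bash
python3 to.py .482 .332 .02 110.5; python3 - <<'E'
from h import *
for n in ("top","scene"):
    c=env.read_camera(n)
    if n=="top":cv2.imwrite("pics/t2.png",cv2.resize(c["img"][170:350,130:330,::-1],None,fx=3,fy=3))
    for r in env.regions_of("dish",n)[:1]:
        v,u=np.nonzero(r["pixels"]);w=np.array([atz(c,p,.06) for p in cv2.convexHull(np.c_[u,v].astype(np.float32))[:,0]]);print(n,r["score"],cv2.minEnclosingCircle(w[:,:2].astype(np.float32)))
E
```

```text
3.78 [0.4636 0.3832 0.0233] [-180.    -0.   110.7] [-1.   3.6  3.2]
cm [-5.44 -0.1   0.33] rot [-0.    -0.     0.004]
top 0.64 ((0.4876999855041504, 0.30869999527931213), 0.07897896319627762)
scene 0.88 ((0.48145976662635803, 0.2957804799079895), 0.0983273983001709)
```

View pics/t2.png

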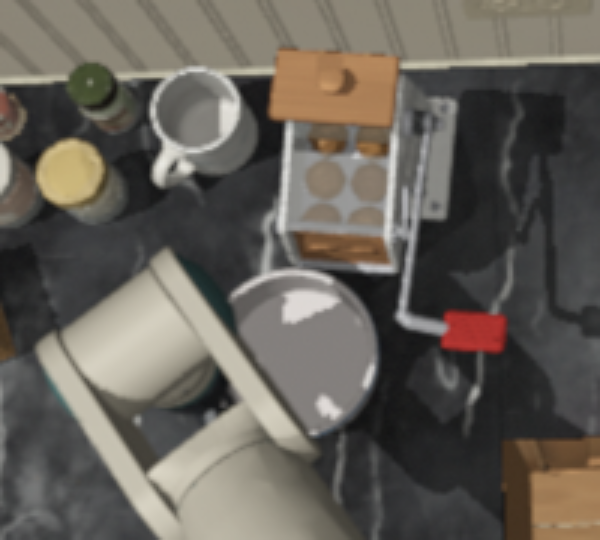

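The dish is moving properly, with its centre now at about (230, 288) in the top view. It is still nestled between the fingers and 53 mm short.

Call:
servo_tool --steps '[{"wx": 0,"wy": 0,"wz": 0,"x": -0.8,"y": 0,"z": 0,"jaw": 1},{"wx": 0,"wy": 0,"wz": 0,"x": -1.6,"y": 0,"z": 0,"jaw": 1},{"wx": 0,"wy": 0,"wz": 0,"x": -2.4,"y": 0,"z": 0,"jaw": 1},{"wx": 0,"wy": 0,"wz": 0,"x": -3.1,"y": 0,"z": 0,"jaw": 1},{"wx": 0,"wy": 0,"wz": 0,"x": -3.7,"y": 0,"z": 0,"jaw": 1}]'

```text
time_s: 4.4
ee_pos: [0.4769, 0.3481, 0.023]
orientation: [-180.0, 0.0, 110.7]
wrist_force: [0.2, 0.8, -0.8]
opening: 0.0858
gripper_force: 0.9
```

Call:
servo_tool --steps '[{"wx": 0,"wy": 0,"wz": 0,"x": -0.5,"y": 0,"z": 0,"jaw": 1},{"wx": 0,"wy": 0,"wz": 0,"x": -0.9,"y": 0,"z": 0,"jaw": 1},{"wx": 0,"wy": 0,"wz": 0,"x": -1.3,"y": 0,"z": 0,"jaw": 1},{"wx": 0,"wy": 0,"wz": 0,"x": -1.6,"y": 0,"z": 0,"jaw": 1},{"wx": 0,"wy": 0,"wz": 0,"x": -1.6,"y": 0,"z": 0,"jaw": 1}]'

```text
time_s: 4.82
ee_pos: [0.4826, 0.3337, 0.0234]
orientation: [180.0, 0.0, 110.7]
wrist_force: [-0.3, -0.6, 0.7]
opening: 0.0855
gripper_force: 0.0
```

Call:
servo_tool --steps '[{"wx": 0,"wy": 0,"wz": 0,"x": 1,"y": 0,"z": 0,"jaw": 1},{"wx": 0,"wy": 0,"wz": 0,"x": 3,"y": 0,"z": 0,"jaw": 1},{"wx": 0,"wy": 0,"wz": 0,"x": 6,"y": 0,"z": 0,"jaw": 1},{"wx": 0,"wy": 0,"wz": 0,"x": 8,"y": 0,"z": -3,"jaw": 1},{"wx": 0,"wy": 0,"wz": 0,"x": 9,"y": 0,"z": -7,"jaw": -1}]'

```text
time_s: 5.23
ee_pos: [0.4468, 0.4196, 0.0899]
orientation: [-179.5, 0.1, 110.9]
wrist_force: [0.4, 0.1, -0.4]
opening: 0.0757
gripper_force: 0.0
```

```bash
python3 to.py .44 .4 .35 90; python3 - <<'E'
from h import *
for n in ("top","scene"):
    c=env.read_camera(n)
    if n=="top":cv2.imwrite("pics/t3.png",cv2.resize(c["img"][170:350,130:330,::-1],None,fx=3,fy=3))
    for r in env.regions_of("dish",n)[:1]:
        v,u=np.nonzero(r["pixels"]);w=np.array([atz(c,p,.06) for p in cv2.convexHull(np.c_[u,v].astype(np.float32))[:,0]]);print(n,r["score"],cv2.minEnclosingCircle(w[:,:2].astype(np.float32)))
E
```

```text
5.23 [0.4468 0.4196 0.0899] [-1.795e+02  1.000e-01  1.109e+02] [ 0.4  0.1 -0.4]
cm [ -1.65  -1.55 -26.  ] rot [-0.007  0.004  0.364]
top 0.76 ((0.5033355355262756, 0.26305559277534485), 0.07896503806114197)
scene 0.92 ((0.4982270896434784, 0.24889785051345825), 0.097223661839962)
```

View pics/t3.png

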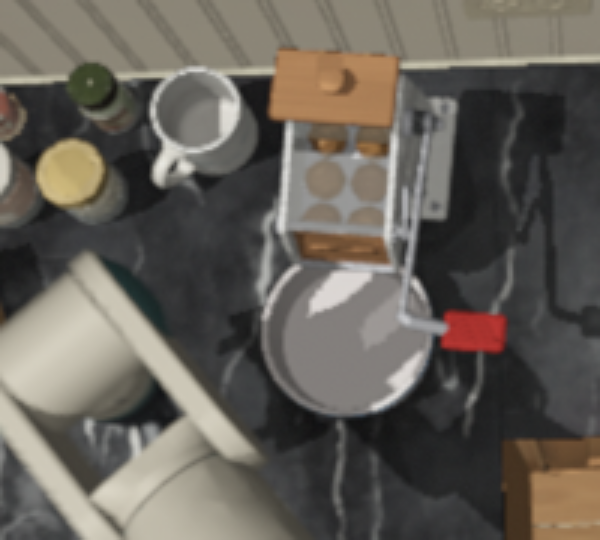

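The dish is in place, centred at about (246, 281) in the full top view, which is roughly (0.505, 0.263) m against a target of (0.509, 0.261). Next is the lever.

Call:
servo_tool --steps '[{"wx": 0,"wy": 0,"wz": 0.09,"x": 0,"y": 0,"z": -4,"jaw": -1},{"wx": 0,"wy": 0,"wz": 0.18,"x": 0,"y": 0,"z": -8,"jaw": -1},{"wx": 0,"wy": 0,"wz": 0.27,"x": 0,"y": 0,"z": -12,"jaw": -1},{"wx": 0,"wy": 0,"wz": 0.36,"x": 0,"y": 0,"z": -16,"jaw": -1},{"wx": 0,"wy": 0,"wz": 0.45,"x": 0,"y": 0,"z": -20,"jaw": -1}]'

```text
time_s: 5.85
ee_pos: [0.45, 0.4179, 0.2937]
orientation: [-179.9, 0.1, 84.7]
wrist_force: [-0.2, 0.2, -0.2]
opening: -0.0002
gripper_force: 0.0
```

```bash
python3 to.py .4695 .1364 .35 84; python3 - <<'E'
from h import *
c=env.read_camera("wrist");print(np.array(c["extrinsics"]).round(3))
E
```

```text
5.85 [0.45   0.4179 0.2937] [-1.799e+02  1.000e-01  8.470e+01] [-0.2  0.2 -0.2]
cm [-27.86   4.55  -5.59] rot [-0.002  0.002  0.012]
[[ 0.996 -0.089 -0.027  0.457]
 [-0.093 -0.958 -0.273  0.487]
 [-0.001  0.274 -0.962  0.436]
 [ 0.     0.     0.     1.   ]]
```

Call:
servo_tool --steps '[{"wx": 0,"wy": 0,"wz": -0.12,"x": -2.5,"y": 0,"z": -2,"jaw": -1},{"wx": 0,"wy": 0,"wz": -0.24,"x": -5,"y": 0,"z": -4,"jaw": -1},{"wx": 0,"wy": 0,"wz": -0.36,"x": -7.5,"y": 0,"z": -5.5,"jaw": -1},{"wx": 0,"wy": 0,"wz": -0.48,"x": -10,"y": 0,"z": -5.5,"jaw": -1},{"wx": 0,"wy": 0,"wz": -0.6,"x": -12.5,"y": 0,"z": -5.5,"jaw": -1}]'

```text
time_s: 6.32
ee_pos: [0.4394, 0.2928, 0.3479]
orientation: [180.0, 0.0, 119.7]
wrist_force: [0.6, -0.1, -0.4]
opening: -0.0002
gripper_force: 0.0
```

```bash
python3 to.py .4695 .1364 .33 174
```

```text
6.32 [0.4394 0.2928 0.3479] [180.    0.  119.7] [ 0.6 -0.1 -0.4]
cm [-15.08  -5.13   1.79] rot [ 0.     0.    -0.948]
```

Call:
servo_tool --steps '[{"wx": 0,"wy": 0,"wz": -0.12,"x": -2.5,"y": -0.9,"z": 0,"jaw": -1},{"wx": 0,"wy": 0,"wz": -0.24,"x": -5,"y": -1.8,"z": 0,"jaw": -1},{"wx": 0,"wy": 0,"wz": -0.36,"x": -7.5,"y": -2.7,"z": 0,"jaw": -1},{"wx": 0,"wy": 0,"wz": -0.48,"x": -10,"y": -3.6,"z": 0,"jaw": -1},{"wx": 0,"wy": 0,"wz": -0.6,"x": -12.5,"y": -4.4,"z": 0,"jaw": -1}]'

```text
time_s: 6.73
ee_pos: [0.4622, 0.162, 0.3468]
orientation: [-179.9, -0.1, 154.1]
wrist_force: [1.2, 0.2, 0.2]
opening: 0.0003
gripper_force: 0.0
```

```bash
python3 to.py .4695 .1364 .29 174
```

```text
6.73 [0.4622 0.162  0.3468] [-1.799e+02 -1.000e-01  1.541e+02] [1.2 0.2 0.2]
cm [-1.78 -1.97  5.68] rot [-0.001 -0.002 -0.348]
```

Call:
servo_tool --steps '[{"wx": 0,"wy": 0,"wz": -0.12,"x": -0.9,"y": -1,"z": 1,"jaw": -1},{"wx": 0,"wy": 0,"wz": -0.24,"x": -1.8,"y": -2,"z": 2.5,"jaw": -1},{"wx": 0,"wy": 0,"wz": -0.348,"x": -1.8,"y": -2,"z": 4,"jaw": -1},{"wx": 0,"wy": 0,"wz": -0.348,"x": -1.8,"y": -2,"z": 5.7,"jaw": -1},{"wx": 0,"wy": 0,"wz": -0.348,"x": -1.8,"y": -2,"z": 5.7,"jaw": -1}]'

```text
time_s: 7.15
ee_pos: [0.4685, 0.1368, 0.2862]
orientation: [-179.9, -0.4, 173.6]
wrist_force: [0.3, 0.1, -0.3]
opening: 0.0
gripper_force: 0.0
```

```bash
python3 to.py .4695 .1364 .24 174; python3 - <<'E'
from h import *
c=env.read_camera("scene");s=env.sense();print(proj(c,s["ee_pos"]),proj(c,[.473,.136,.237]))
cv2.imwrite("pics/s4.png",cv2.resize(c["img"][130:260,180:340,::-1],None,fx=4,fy=4))
E
```

```text
7.15 [0.4685 0.1368 0.2862] [-179.9   -0.4  173.6] [ 0.3  0.1 -0.3]
cm [-0.14 -0.02  4.62] rot [-0.003 -0.008 -0.007]
[255.  204.8] [258.7 218.6]
```

View pics/s4.png

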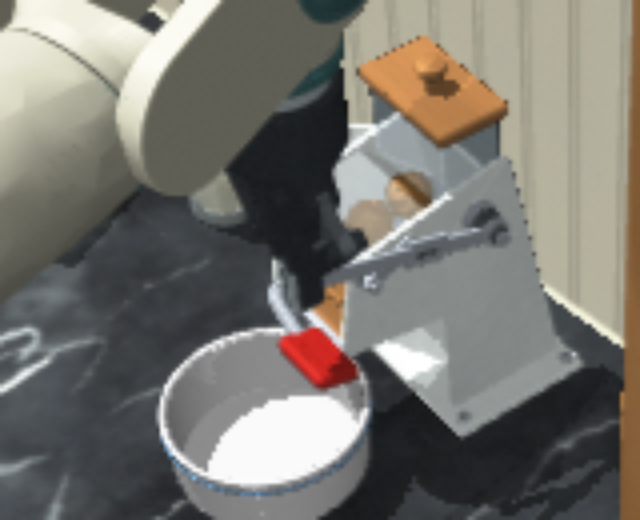

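The scene view shows the shut fingertips just above the red paddle, at about (318, 357) in the crop, clear of the body and rod. Pressing down now.

Call:
servo_tool --steps '[{"wx": 0,"wy": 0,"wz": 0,"x": 0,"y": 0,"z": 1.5,"jaw": -1},{"wx": 0,"wy": 0,"wz": 0,"x": 0,"y": 0,"z": 3,"jaw": -1},{"wx": 0,"wy": 0,"wz": 0,"x": 0,"y": 0,"z": 4,"jaw": -1},{"wx": 0,"wy": 0,"wz": 0,"x": 0,"y": 0,"z": 5,"jaw": -1},{"wx": 0,"wy": 0,"wz": 0,"x": 0,"y": 0,"z": 6,"jaw": -1}]'

```text
time_s: 7.62
ee_pos: [0.4698, 0.1376, 0.2314]
orientation: [180.0, 0.1, 173.7]
wrist_force: [-1.0, -0.0, 2.5]
opening: 0.0001
gripper_force: 1.2
```

Call:
servo_tool --steps '[{"wx": 0,"wy": 0,"wz": 0,"x": 0,"y": 0,"z": 1,"jaw": -1},{"wx": 0,"wy": 0,"wz": 0,"x": 0,"y": 0,"z": 2,"jaw": -1},{"wx": 0,"wy": 0,"wz": 0,"x": 0,"y": 0,"z": 3,"jaw": -1},{"wx": 0,"wy": 0,"wz": 0,"x": 0,"y": 0,"z": 4,"jaw": -1},{"wx": 0,"wy": 0,"wz": 0,"x": 0,"y": 0,"z": 5,"jaw": -1}]'

```text
time_s: 8.03
ee_pos: [0.4698, 0.1375, 0.1806]
orientation: [180.0, 0.0, 173.7]
wrist_force: [1.3, 0.1, 4.5]
opening: 0.0001
gripper_force: 2.0
```

Call:
servo_tool --steps '[{"wx": 0,"wy": 0,"wz": 0,"x": 0,"y": 0,"z": 1,"jaw": -1},{"wx": 0,"wy": 0,"wz": 0,"x": 0,"y": 0,"z": 2,"jaw": -1},{"wx": 0,"wy": 0,"wz": 0,"x": 0,"y": 0,"z": 3,"jaw": -1},{"wx": 0,"wy": 0,"wz": 0,"x": 0,"y": 0,"z": 3.7,"jaw": -1},{"wx": 0,"wy": 0,"wz": 0,"x": 0,"y": 0,"z": 4.1,"jaw": -1}]'

```text
time_s: 8.45
ee_pos: [0.4695, 0.1373, 0.1393]
orientation: [-180.0, -0.0, 173.6]
wrist_force: [2.3, -0.1, 5.7]
opening: 0.0003
gripper_force: 2.4
```

Call:
servo_tool --steps '[{"wx": 0,"wy": 0,"wz": 0,"x": 0,"y": 0,"z": 0,"jaw": -1},{"wx": 0,"wy": 0,"wz": 0,"x": 0,"y": 0,"z": 0.2,"jaw": -1},{"wx": 0,"wy": 0,"wz": 0,"x": 0,"y": 0,"z": 0.3,"jaw": -1}]'

```text
time_s: 8.7
ee_pos: [0.4697, 0.1373, 0.1376]
orientation: [-180.0, 0.0, 173.6]
wrist_force: [0.6, -0.8, 4.7]
opening: 0.0001
gripper_force: 2.4
```

Call:
servo_tool --steps '[{"wx": 0,"wy": 0,"wz": 0,"x": 0,"y": 0,"z": 0.2,"jaw": -1},{"wx": 0,"wy": 0,"wz": 0,"x": 0,"y": 0,"z": 0.3,"jaw": -1},{"wx": 0,"wy": 0,"wz": 0,"x": 0,"y": 0,"z": 0.3,"jaw": -1}]'

```text
time_s: 8.95
ee_pos: [0.4699, 0.1374, 0.1348]
orientation: [180.0, 0.1, 173.6]
wrist_force: [1.1, -0.7, 4.9]
opening: 0.0003
gripper_force: 2.4
```

Call:
servo_tool --steps '[{"wx": 0,"wy": 0,"wz": 0,"x": 0,"y": 0,"z": 0.1,"jaw": -1},{"wx": 0,"wy": 0,"wz": 0,"x": 0,"y": 0,"z": 0.2,"jaw": -1},{"wx": 0,"wy": 0,"wz": 0,"x": 0,"y": 0,"z": 0.2,"jaw": -1}]'

```text
time_s: 9.2
ee_pos: [0.4702, 0.1374, 0.134]
orientation: [180.0, 0.1, 173.6]
wrist_force: [-0.2, -1.4, 11.6]
opening: 0.0001
gripper_force: 5.6
```

Call:
servo_tool --steps '[{"wx": 0,"wy": 0,"wz": 0,"x": 0,"y": 0,"z": 0.1,"jaw": -1},{"wx": 0,"wy": 0,"wz": 0,"x": 0,"y": 0,"z": 0.1,"jaw": -1},{"wx": 0,"wy": 0,"wz": 0,"x": 0,"y": 0,"z": 0.1,"jaw": -1},{"wx": 0,"wy": 0,"wz": 0,"x": 0,"y": 0,"z": 0.1,"jaw": -1},{"wx": 0,"wy": 0,"wz": 0,"x": 0,"y": 0,"z": 0.1,"jaw": -1}]'

```text
time_s: 9.62
ee_pos: [0.4703, 0.1374, 0.1337]
orientation: [180.0, 0.2, 173.6]
wrist_force: [-3.0, -2.2, 14.5]
opening: 0.0001
gripper_force: 7.5
```

Call:
servo_tool --steps '[{"wx": 0,"wy": 0,"wz": 0,"x": 0,"y": 0,"z": 0,"jaw": -1},{"wx": 0,"wy": 0,"wz": 0,"x": 0,"y": 0,"z": 0,"jaw": -1},{"wx": 0,"wy": 0,"wz": 0,"x": 0,"y": 0,"z": 0,"jaw": -1},{"wx": 0,"wy": 0,"wz": 0,"x": 0,"y": 0,"z": 0,"jaw": -1},{"wx": 0,"wy": 0,"wz": 0,"x": 0,"y": 0,"z": 0,"jaw": -1}]'

```text
time_s: 10.03
ee_pos: [0.4703, 0.1374, 0.1337]
orientation: [180.0, 0.2, 173.6]
wrist_force: [-2.6, -1.6, 15.6]
opening: 0.0003
gripper_force: 7.5
```

```bash
python3 - <<'E'
from h import *
ims=[]
for n,(x,y) in {"scene":(180,130),"top":(160,180)}.items():
    c=env.read_camera(n);ims.append(cv2.resize(c["img"][y:y+140,x:x+180,::-1],None,fx=2.2,fy=2.2,interpolation=2))
    print(n,[(round(r["score"],2),np.round(r["xy"]).tolist()) for r in env.regions_of("walnut_1",n)])
cv2.imwrite("pics/o5.png",np.hstack(ims))
E
```

```text
scene [(0.65, [232.0, 242.0]), (0.58, [237.0, 248.0]), (0.55, [252.0, 237.0])]
top [(0.68, [240.0, 299.0]), (0.6, [244.0, 280.0]), (0.57, [254.0, 302.0])]
```

View pics/o5.png

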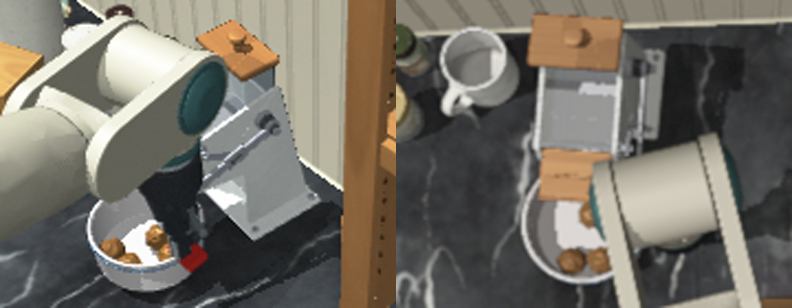

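The chute is empty: walnuts show in the dish at about (570, 260) and (598, 258) in the composite, and the lid stands open. Now to let the lever up at about 40 mm/s.

Call:
servo_tool --steps '[{"wx": 0,"wy": 0,"wz": 0,"x": 0,"y": 0,"z": -0.3,"jaw": -1},{"wx": 0,"wy": 0,"wz": 0,"x": 0,"y": 0,"z": -0.6,"jaw": -1},{"wx": 0,"wy": 0,"wz": 0,"x": 0,"y": 0,"z": -0.9,"jaw": -1},{"wx": 0,"wy": 0,"wz": 0,"x": 0,"y": 0,"z": -1.2,"jaw": -1},{"wx": 0,"wy": 0,"wz": 0,"x": 0,"y": 0,"z": -1.5,"jaw": -1}]'

```text
time_s: 10.65
ee_pos: [0.4689, 0.1375, 0.1461]
orientation: [-180.0, -0.1, 173.7]
wrist_force: [-3.8, 0.2, 4.1]
opening: 0.0003
gripper_force: 2.2
```

Call:
servo_tool --steps '[{"wx": 0,"wy": 0,"wz": 0,"x": 0,"y": 0,"z": -0.3,"jaw": -1},{"wx": 0,"wy": 0,"wz": 0,"x": 0,"y": 0,"z": -0.6,"jaw": -1},{"wx": 0,"wy": 0,"wz": 0,"x": 0,"y": 0,"z": -0.9,"jaw": -1},{"wx": 0,"wy": 0,"wz": 0,"x": 0,"y": 0,"z": -1.2,"jaw": -1},{"wx": 0,"wy": 0,"wz": 0,"x": 0,"y": 0,"z": -1.5,"jaw": -1}]'

```text
time_s: 11.07
ee_pos: [0.4696, 0.1375, 0.1616]
orientation: [180.0, 0.0, 173.7]
wrist_force: [-3.0, 0.4, 3.7]
opening: -0.0001
gripper_force: 2.1
```

Call:
servo_tool --steps '[{"wx": 0,"wy": 0,"wz": 0,"x": 0,"y": 0,"z": -0.3,"jaw": -1},{"wx": 0,"wy": 0,"wz": 0,"x": 0,"y": 0,"z": -0.6,"jaw": -1},{"wx": 0,"wy": 0,"wz": 0,"x": 0,"y": 0,"z": -0.9,"jaw": -1},{"wx": 0,"wy": 0,"wz": 0,"x": 0,"y": 0,"z": -1.2,"jaw": -1},{"wx": 0,"wy": 0,"wz": 0,"x": 0,"y": 0,"z": -1.5,"jaw": -1}]'

```text
time_s: 11.48
ee_pos: [0.4697, 0.1374, 0.1767]
orientation: [180.0, 0.0, 173.7]
wrist_force: [-2.0, -0.0, 4.5]
opening: -0.0001
gripper_force: 1.9
```

Call:
servo_tool --steps '[{"wx": 0,"wy": 0,"wz": 0,"x": 0,"y": 0,"z": -0.3,"jaw": -1},{"wx": 0,"wy": 0,"wz": 0,"x": 0,"y": 0,"z": -0.6,"jaw": -1},{"wx": 0,"wy": 0,"wz": 0,"x": 0,"y": 0,"z": -0.9,"jaw": -1},{"wx": 0,"wy": 0,"wz": 0,"x": 0,"y": 0,"z": -1.2,"jaw": -1},{"wx": 0,"wy": 0,"wz": 0,"x": 0,"y": 0,"z": -1.5,"jaw": -1}]'

```text
time_s: 11.9
ee_pos: [0.4696, 0.1374, 0.1915]
orientation: [180.0, 0.0, 173.6]
wrist_force: [-2.9, 0.2, 3.0]
opening: -0.0001
gripper_force: 1.6
```

Call:
servo_tool --steps '[{"wx": 0,"wy": 0,"wz": 0,"x": 0,"y": 0,"z": -0.3,"jaw": -1},{"wx": 0,"wy": 0,"wz": 0,"x": 0,"y": 0,"z": -0.6,"jaw": -1},{"wx": 0,"wy": 0,"wz": 0,"x": 0,"y": 0,"z": -0.9,"jaw": -1},{"wx": 0,"wy": 0,"wz": 0,"x": 0,"y": 0,"z": -1.2,"jaw": -1},{"wx": 0,"wy": 0,"wz": 0,"x": 0,"y": 0,"z": -1.5,"jaw": -1}]'

```text
time_s: 12.32
ee_pos: [0.47, 0.1374, 0.2067]
orientation: [180.0, 0.1, 173.6]
wrist_force: [1.6, 0.5, 2.6]
opening: 0.0002
gripper_force: 1.5
```

Call:
servo_tool --steps '[{"wx": 0,"wy": 0,"wz": 0,"x": 0,"y": 0,"z": -0.3,"jaw": -1},{"wx": 0,"wy": 0,"wz": 0,"x": 0,"y": 0,"z": -0.6,"jaw": -1},{"wx": 0,"wy": 0,"wz": 0,"x": 0,"y": 0,"z": -0.9,"jaw": -1},{"wx": 0,"wy": 0,"wz": 0,"x": 0,"y": 0,"z": -1.2,"jaw": -1},{"wx": 0,"wy": 0,"wz": 0,"x": 0,"y": 0,"z": -1.5,"jaw": -1}]'

```text
time_s: 12.73
ee_pos: [0.4697, 0.1374, 0.2215]
orientation: [180.0, 0.0, 173.6]
wrist_force: [2.4, 0.4, 2.4]
opening: -0.0001
gripper_force: 1.4
```

Call:
servo_tool --steps '[{"wx": 0,"wy": 0,"wz": 0,"x": 0,"y": 0,"z": -0.3,"jaw": -1},{"wx": 0,"wy": 0,"wz": 0,"x": 0,"y": 0,"z": -0.6,"jaw": -1},{"wx": 0,"wy": 0,"wz": 0,"x": 0,"y": 0,"z": -0.9,"jaw": -1},{"wx": 0,"wy": 0,"wz": 0,"x": 0,"y": 0,"z": -1.2,"jaw": -1},{"wx": 0,"wy": 0,"wz": 0,"x": 0,"y": 0,"z": -1.5,"jaw": -1}]'

```text
time_s: 13.15
ee_pos: [0.4695, 0.1374, 0.2365]
orientation: [180.0, -0.0, 173.7]
wrist_force: [2.2, 0.0, 2.4]
opening: 0.0002
gripper_force: 1.2
```

Call:
servo_tool --steps '[{"wx": 0,"wy": 0,"wz": 0,"x": 0,"y": 0,"z": -0.3,"jaw": -1},{"wx": 0,"wy": 0,"wz": 0,"x": 0,"y": 0,"z": -0.6,"jaw": -1},{"wx": 0,"wy": 0,"wz": 0,"x": 0,"y": 0,"z": -0.9,"jaw": -1},{"wx": 0,"wy": 0,"wz": 0,"x": 0,"y": 0,"z": -1.2,"jaw": -1},{"wx": 0,"wy": 0,"wz": 0,"x": 0,"y": 0,"z": -1.5,"jaw": -1}]'

```text
time_s: 13.57
ee_pos: [0.4692, 0.1374, 0.2511]
orientation: [-180.0, -0.1, 173.7]
wrist_force: [0.0, -0.3, 0.3]
opening: -0.0
gripper_force: 0.0
```

Contact was lost gently at about 0.24 m. I'll back up and forward, then check.

Call:
servo_tool --steps '[{"wx": 0,"wy": 0,"wz": 0,"x": 0,"y": 0,"z": -3,"jaw": -1},{"wx": 0,"wy": 0,"wz": 0,"x": 0,"y": 0,"z": -6,"jaw": -1},{"wx": 0,"wy": 0,"wz": 0,"x": 1.5,"y": 0,"z": -9,"jaw": -1},{"wx": 0,"wy": 0,"wz": 0,"x": 4,"y": 0,"z": -10,"jaw": -1},{"wx": 0,"wy": 0,"wz": 0,"x": 7,"y": 0,"z": -10,"jaw": -1}]'

```text
time_s: 13.98
ee_pos: [0.4001, 0.1452, 0.3541]
orientation: [179.9, 0.2, 173.6]
wrist_force: [-0.9, 0.2, 0.3]
opening: -0.0002
gripper_force: 0.0
```

Call:
servo_tool --steps '[{"wx": 0,"wy": 0,"wz": 0,"x": 3,"y": 2,"z": 0,"jaw": -1},{"wx": 0,"wy": 0,"wz": 0,"x": 5,"y": 0,"z": 0,"jaw": -1},{"wx": 0,"wy": 0,"wz": 0,"x": 6,"y": 0,"z": 0,"jaw": -1},{"wx": 0,"wy": 0,"wz": 0,"x": 6,"y": 0,"z": 0,"jaw": -1},{"wx": 0,"wy": 0,"wz": 0,"x": 6,"y": 0,"z": 0,"jaw": -1}]'

```text
time_s: 14.4
ee_pos: [0.3406, 0.1518, 0.3515]
orientation: [180.0, 0.0, 173.6]
wrist_force: [-0.4, 0.5, 0.8]
opening: -0.0002
gripper_force: 0.0
```

```bash
python3 - <<'E'
from h import *
ims=[]
for n,(x,y) in {"scene":(180,130),"top":(160,180)}.items():
    c=env.read_camera(n);ims.append(cv2.resize(c["img"][y:y+140,x:x+180,::-1],None,fx=2.2,fy=2.2,interpolation=2))
    print(n,[(round(r["score"],2),np.round(r["xy"]).tolist()) for r in env.regions_of("walnut_1",n)])
    for r in env.regions_of("dish",n)[:1]:
        v,u=np.nonzero(r["pixels"]);w=np.array([atz(c,p,.06) for p in cv2.convexHull(np.c_[u,v].astype(np.float32))[:,0]]);print(n,r["score"],cv2.minEnclosingCircle(w[:,:2].astype(np.float32)))
cv2.imwrite("pics/o6.png",np.hstack(ims))
E
```

```text
scene [(0.58, [231.0, 241.0]), (0.54, [251.0, 248.0]), (0.43, [238.0, 248.0]), (0.4, [257.0, 228.0])]
scene 0.88 ((0.501550018787384, 0.2476000040769577), 0.09702570736408234)
top [(0.63, [238.0, 299.0]), (0.63, [246.0, 268.0]), (0.55, [251.0, 297.0]), (0.5, [245.0, 248.0]), (0.45, [247.0, 277.0]), (0.39, [263.0, 280.0])]
top 0.93 ((0.5092414021492004, 0.2620503008365631), 0.08058503270149231)
```

View pics/o6.png

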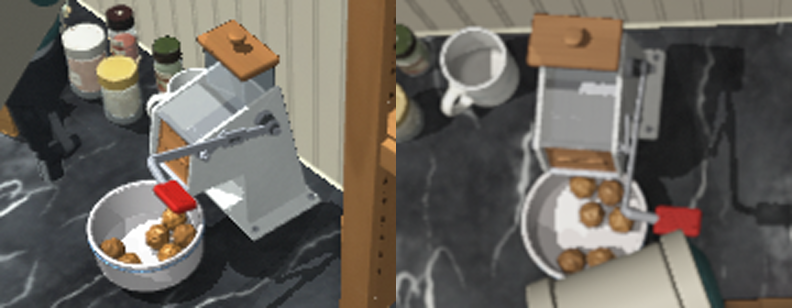

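Six walnuts are in the dish. In the top half of the composite they show at (583, 187), (609, 192), (592, 214), (620, 219), (571, 260) and (600, 258). The lid is shut, the lever is up and the robot touches nothing.

```bash
python3 -c "
from plant import env
print(env.finish_job())"
```

```text
the job is handed in; nothing more can be done
None
```

The job is handed in, with no verdict returned: the dish is under the spout, all six walnuts are in it, the lever was let up at about 36 mm/s, and the lid is shut in the last pictures.

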